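# Find the tired contact finger and draw it out

## Robot

A 6-joint arm with a two-finger parallel gripper is mounted at the origin on a cart in front of the work surface, level with it; the furniture and walls round the work are solid. World frame = base frame: x ahead of the robot, y to its left, z up, the work surface at z = 0. Lengths are in mm, angles in rad, forces in N, time in s.
With the tool pointing down it reaches from about 250 to 775 mm from the base axis. Payload 4 kg.
Tool frame: the origin (TCP) lies at the very end of the fingers, on their centre line; the grasp point (between the pads) lies 19 mm behind it; z points along the fingers, y is the line along which they close (so a half turn about z gives the same grasp; the last joint's range is limited). The gripper opens to 85 mm and grips with 20 to 120 N. Pads are 22 mm wide; open, the fingers measure 114 mm over their backs; the gripper's body (76 mm by 85 mm) begins 54 mm behind the grasp point. The pads swing forward as they close: fully open they stand 13 mm farther back than shut.
Start: joints at [1.178, 0.087, 1.371, -0, 1.684, -0.103], TCP at [157.177, 527.08, 231.341] pointing down, gripper open.
Joint ranges: [-3.1, 3.1], [-0.76, 2.03], [0.27, 2.55], [-1.08, 4.22], [0.17, 2.65], [-2.57, 2.57]. Speed limits (rad/s): [2.79, 2.79, 3.14, 3.14, 3.14, 3.14].

## Interface

Orientations are given as a 3x3 rotation matrix whose columns are the frame's x, y, z axes.
In Python, from cell import status, imaging, job gives the robot as it stands.
- The arm moves only by the tool carry_out, never from a script. Its argument "series" is a list that holds one entry, the list of rows, each a list of 6 numbers: the shift along the tool's x, y, z in cm, then the turn, a rotation vector about the tool's x, y, z in degrees. In form: [[[x, y, z, wx, wy, wz], ...]]. A call has exactly 5 rows; each row shifts and turns the commanded pose from where the row before left it, along the tool's axes as they then stand; what a row does not reach is not made up. A row lasts 1/10 s, in which the tool goes at most 50 mm and 8.59 degrees, less where a joint would pass 70% of its speed; a pose out of reach is approached as far as the arm can. A call with a gripper value outside its range is refused whole. "jaw" is the finger opening in cm, from 0 to 8.54, set as the call begins (left out, the last holds). The fingers move at their own pace and stop on an object; "grip_force" is the grip in N (left out, the last holds). Time passes only in rows, so rows that do not move let the fingers close, or fill a call up. It gives the time, the measured TCP pose, the force, the opening and the grip force at its end, in the units of the state.
- status.get_obs(): the state, without advancing time (a new reading comes with each control period).
- imaging.get_image(name): name is "side" or "top"; returns the picture (400x640x3 uint8, blue, green, red); there is no depth.
- imaging.camera_model(name): a dict with "fov_y" (degrees; the focal length in pixels is half the picture's height over the tangent of half this angle, whatever the lens; pixels are square), "cx", "cy" (the principal point, pixels), "k1" (the pictures are not rectified: a ray, as slopes to the right and down, at radius r is drawn at 1 + k1 r^2 times it, then the intrinsics apply), "position" and "orientation" of the camera in the world. Camera axes: x right, y down, z forward; pixel columns grow to the right and rows downward; lengths in mm; the calibration is good to about 2 mm. A picture is of the moment at which its call begins. camera_model takes no time and is no camera call.
- job.close_job(): hands the job in; it is judged then, once.
The state is a dict: "t": time; "joints": joint angles; "dq": joint speeds; "effort": joint torques, N m; "tcp_pos": TCP position; "orientation": TCP orientation; "contact_force": force on the tool from outside, world axes, zero at the start; "moment": the same for the moment, N m; "width": opening from 0.0 (shut) to 1.0 (fully open); "finger_force": force on a finger pad.
Only numpy, scipy, OpenCV 4.12 (cv2) and the standard library are available. Lean on these libraries where they do the work, as an engineer would, in place of code of your own. Each camera call takes 0.05 s, during which the arm holds its last target. There are 200 camera calls.

## Task

Three spring contact fingers in the nest look alike, but one has gone soft: find it by pressing the free tips straight down onto the stops beneath them and feeling how hard they push back; hold the soft one on its stop for half a second too, and never bend a finger with more than 20 N. Then swing only the soft finger's latch fully forward and draw its carrier towards you by the grip until it stops, ready to be changed. Leave the good fingers in and latched, and everything else where it is.

Things in the scene. Friction and masses are not known exactly. Their poses are not given: they have to be found in the camera images.
- nest: fixed aluminium base plate 130 x 300 x 6 mm (x, y, z) carrying three look-alike contact stations side by side along y, 95 mm apart, their fingers pointing to -x. Origin: centre of the plate's underside; its axes are those of the stations (x away from the finger tips, z up).
- bay_1 (a point): reference point of the station at the nest's +y end, on the plate's top, axes as the nest; all three stations are alike. In this frame, mm: finger rivet's top, where to press: (-46, 0, 48). Stop pin under it. Grip on the carrier: x 18 to 32, 12 wide in y, z 50 to 70. Guide cheeks up to z 50, 30 wide over all.
- bay_2 (a point): reference point of the station at the nest's middle, on the plate's top, axes as the nest; all three stations are alike. In this frame, mm: latch pivot (12, -20); flat arm 8 wide, z 51 to 55, from there across to the knob; upright knob 12 dia., z 55 to 73, centre at (12, 27) when closed.
- bay_3 (a point): reference point of the station at the nest's -y end, on the plate's top, axes as the nest; all three stations are alike. In this frame, mm: the rest as told for bay_1 and bay_2.
- finger_a (a joint): bend of one brass leaf finger at its root, rad, grows downward, 0 at rest (54 mm long, 14 wide, 1.5 thick). The rivet goes down 9.5 mm, 0.155 rad, until the leaf meets the rubber-topped stop pin under it; then force climbs by 5 N a mm. A good finger takes 5.5 to 6 N to get there, in proportion to travel, the soft one under half. Which bay a, b, c are in is not known.
- latch_a (a joint): turn of the steel latch of finger a's station, rad: 0 closed (starts within 0.08), across the front of the grip; grows as the knob swings forward (towards -x, anticlockwise from above) to 1.6, where the arm points along -x. Radius pivot to knob 47 mm. Stiff by friction, about 2 N at the knob; stays where left.
- carrier_a (a joint): travel of the grey carrier that holds finger a, m: 0 fully in, grows as it is drawn towards -x, end stop at 0.022. Drag about 3 N. A closed latch blocks it.
- finger_b (a joint): the same for finger b, in another bay.
- latch_b (a joint): turn of the steel latch of finger b's station, rad: 0 closed (starts within 0.08), across the front of the grip; grows as the knob swings forward (towards -x, anticlockwise from above) to 1.6, where the arm points along -x. Radius pivot to knob 47 mm. Stiff by friction, about 2 N at the knob; stays where left.
- carrier_b (a joint): travel of the grey carrier that holds finger b, m: 0 fully in, grows as it is drawn towards -x, end stop at 0.022. Drag about 3 N. A closed latch blocks it.
- finger_c (a joint): the same for finger c, in another bay.
- latch_c (a joint): turn of the steel latch of finger c's station, rad: 0 closed (starts within 0.08), across the front of the grip; grows as the knob swings forward (towards -x, anticlockwise from above) to 1.6, where the arm points along -x. Radius pivot to knob 47 mm. Stiff by friction, about 2 N at the knob; stays where left.
- carrier_c (a joint): travel of the grey carrier that holds finger c, m: 0 fully in, grows as it is drawn towards -x, end stop at 0.022. Drag about 3 N. A closed latch blocks it.
- precision_driver: thin black screwdriver, 125 mm long, 12 mm thick, lying behind the nest; bystander. Origin: centre of its underside.
- side_cutters: side cutters with red handles, 138 x 53 x 11 mm, lying right of the nest; bystander. Origin: centre of its underside.
- screwdriver: red-handled screwdriver, 150 mm long, 22 mm thick, lying left of the nest; bystander. Origin: centre of its underside.
- tweezers: steel tweezers, 120 mm long, lying left of the nest; bystander. Origin: centre of its underside.
- flux_bottle: small amber bottle, 28 mm dia., 97 mm high, left behind the nest; bystander. Origin: centre of its underside.
- toroid: toroid inductor, 42 mm dia., 18 mm high, behind the nest; bystander. Origin: centre of its underside.
- circuit_board: green circuit board 60 x 85 x 18 mm, lying right of the nest; bystander. Origin: centre of its underside.

How it is judged:
By the outcome, as a careful person would: the job done as asked, in the order asked, and still so for the second after the job is handed in, with the robot touching nothing.
It also fails if it takes over 67 s, if anything falls off the work surface, if the arm or the gripper's body presses on something with over 40 N, if the wrist force passes 120 N, or if a joint passes its speed limit or range.

## Working session

There is one attempt and no reset: what is moved stays moved. The work goes in short steps, Python scripts to look and compute and a tool call to move; the robot and the scene stay as the last step left them, time stands still between calls to the robot, and variables do not carry over. Pictures are saved under pics/ and viewed, at most 10 in all, crops included, and the job is handed in when it is done.

Besides the shell and the picture viewer there is one more tool, called after ">>>" by a JSON object that holds its "name" and its "arguments", one argument or row to a line. carry_out: Moves the arm, as the interface text tells. Its arguments: {"type":"object","properties":{"series":{"type":"array"},"jaw":{"type":"number"},"grip_force":{"type":"number"}},"required":["series"]}

```bash
ls; mkdir -p pics; python3 - <<'E'
from cell import status, imaging
import cv2
for n in("side","top"):
    cv2.imwrite(f"pics/{n}0.png",imaging.get_image(n)); print(n,imaging.camera_model(n))
o=status.get_obs();print(o)
E
```

```text
pics
side {'fov_y': 56.97577882502695, 'cx': 327.50214714617977, 'cy': 198.20889011744845, 'k1': 0.017860605195429393, 'position': array([230.78529575, 775.05602655, 832.26348467]), 'orientation': array([[-0.91587623, -0.2649594 ,  0.30160776],
       [-0.40118408,  0.63193725, -0.6631038 ],
       [-0.0149016 , -0.72832124, -0.6850738 ]])}
top {'fov_y': 47.37889874557307, 'cx': 317.5369170246664, 'cy': 203.33325549327245, 'k1': -0.05964434637991369, 'position': array([ 373.26282076,   37.63933357, 1319.10595741]), 'orientation': array([[-1.01079681e-02, -9.85105828e-01,  1.71651787e-01],
       [-9.99948884e-01,  9.91636775e-03, -1.97364564e-03],
       [ 2.42087572e-04, -1.71662963e-01, -9.85155708e-01]])}
{'t': 0.1, 'joints': array([ 1.17790361e+00,  8.79192213e-02,  1.37216562e+00,  3.96228708e-05,
        1.68359868e+00, -1.03115103e-01]), 'dq': array([-0.00197732, -0.0037475 , -0.00312349, -0.00038728, -0.00093605,
       -0.0008853 ]), 'effort': array([ 1.68001596e-03, -3.53016508e+01, -3.14218891e+01, -2.05279125e-04,
        8.03615752e-03, -9.69877703e-06]), 'tcp_pos': array([156.9778504 , 526.63780806, 230.2036354 ]), 'orientation': array([[-9.58308599e-01,  2.85734019e-01, -8.36883315e-04],
       [ 2.85735131e-01,  9.58306716e-01, -1.91647555e-03],
       [ 2.54388639e-04, -2.07570196e-03, -9.99997813e-01]]), 'contact_force': array([ 0.07877335, -0.72803689,  0.64273811]), 'moment': array([-0.01679075, -0.02604998, -0.01673432]), 'finger_force': 0.0, 'width': 0.9998385665166839}
```

View pics/top0.png

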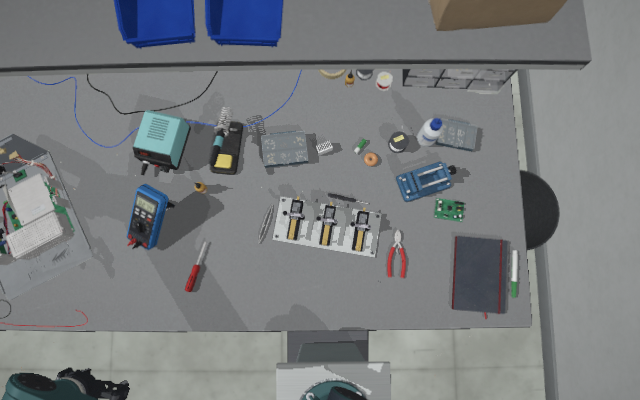

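View pics/side0.png

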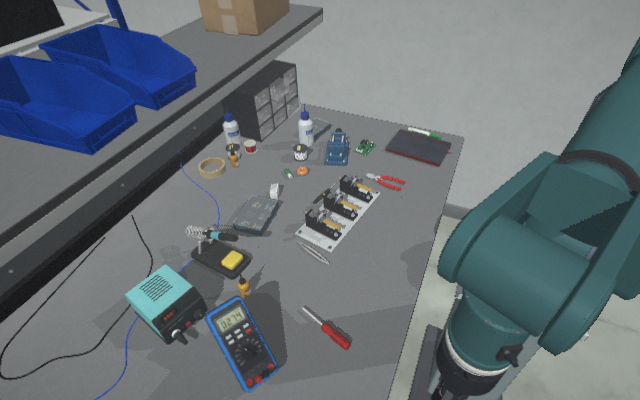

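The top view shows the nest at about (273–382, 195–257). In the side view it is at about (296–380, 175–250). I'll crop both.

```bash
python3 - <<'E'
import cv2
a=cv2.imread("pics/top0.png")[185:265,262:392]; b=cv2.imread("pics/side0.png")[165:255,290:390]
cv2.imwrite("pics/ct.png",cv2.resize(a,None,fx=6,fy=6,interpolation=cv2.INTER_CUBIC))
cv2.imwrite("pics/cs.png",cv2.resize(b,None,fx=6,fy=6,interpolation=cv2.INTER_CUBIC))
E
```

```text
(no output)
```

View pics/ct.png

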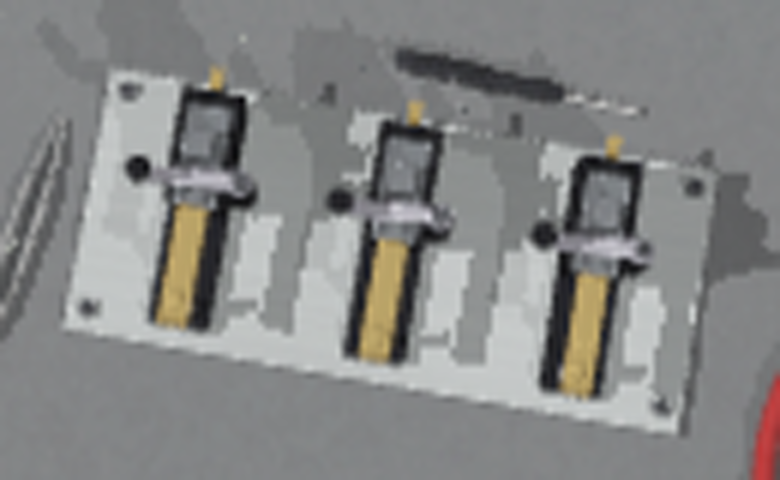

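View pics/cs.png

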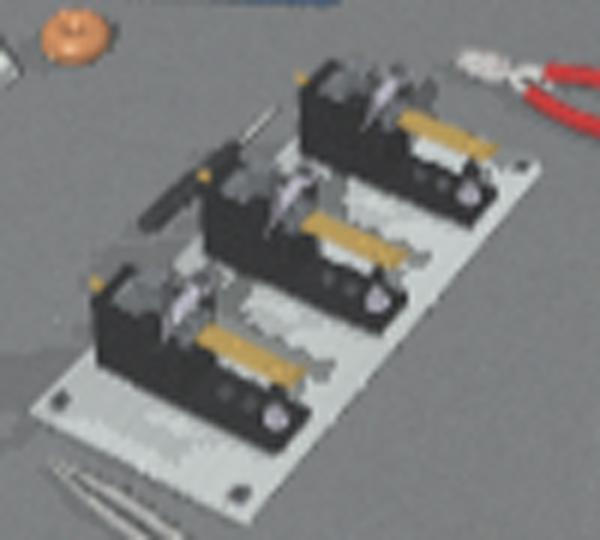

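```bash
cat > h.py <<'E'
import numpy as np, cv2
from scipy.optimize import least_squares
from cell import imaging, status
M={n:imaging.camera_model(n) for n in("side","top")}
def proj(n,P):
    m=M[n];q=(np.atleast_2d(P)-m["position"])@m["orientation"]
    s=q[:,:2]/q[:,2:];r2=(s**2).sum(1,keepdims=True)
    return s*(1+m["k1"]*r2)*200/np.tan(np.radians(m["fov_y"]/2))+[m["cx"],m["cy"]]
def R(a): return np.array([[np.cos(a),-np.sin(a),0],[np.sin(a),np.cos(a),0],[0,0,1]])
def world(p,L): return np.atleast_2d(L)@R(p[2]).T+[p[0],p[1],0]
E
cat > fit.py <<'E'
from h import *
C=lambda o,p:(np.array(p)+.5)/6-.5+o
Lt=[[65,150,6],[-65,150,6],[-65,-150,6],[65,-150,6]]; ot=C((262,185),[(108,68),(65,328),(683,435),(715,168)])
Ls=[[-65,150,6],[65,150,6],[-65,-150,6]]; os_=C((290,165),[(248,522),(32,410),(540,165)])
r1=lambda p:(proj("top",world(p,Lt))-ot).ravel(); r2=lambda p:(proj("side",world(p,Ls))-os_).ravel()
x0=[470,40,-.15]
for nm,f in(("top",r1),("side",r2),("both",lambda p:np.r_[r1(p),r2(p)])):
    s=least_squares(f,x0);print(nm,s.x.round(3),s.fun.round(2))
p=s.x
for b,y in((1,95),(2,0),(3,-95)):
    print(b,"rivet",world(p,[-46,y,54]).round(1),"knob",world(p,[12,y+27,79]).round(1),
     "px top knob",((proj("top",world(p,[12,y+27,79]))-(262,185))*6).round(), "grip",((proj("top",world(p,[25,y,76]))-(262,185))*6).round(), "rivet",((proj("top",world(p,[-46,y,54]))-(262,185))*6).round(),"side rivet",((proj("side",world(p,[-46,y,54]))-(290,165))*6).round(),"side knob",((proj("side",world(p,[12,y+27,79]))-(290,165))*6).round())
E
python3 fit.py
```

```text
top [ 5.34987e+02  8.41900e+00 -1.75000e-01] [ 0.44  0.05 -0.39  0.36 -0.55 -0.38  0.51 -0.04]
side [ 5.35545e+02  1.52910e+01 -1.68000e-01] [ 0.13  0.11 -0.54  0.18  0.44 -0.51]
both [ 5.35382e+02  1.04710e+01 -1.74000e-01] [-0.29 -0.02 -1.08  0.3  -1.23 -0.56 -0.22 -0.22  0.52 -1.15  0.1  -1.13
  1.11 -1.23]
1 rivet [[506.5 112.   54. ]] knob [[568.3 128.6  79. ]] px top knob [[130. 157.]] grip [[193. 140.]] rivet [[170. 297.]] side rivet [[278. 356.]] side knob [[144. 306.]]
2 rivet [[490.1  18.4  54. ]] knob [[551.9  35.   79. ]] px top knob [[334. 191.]] grip [[397. 173.]] rivet [[371. 330.]] side rivet [[379. 239.]] side knob [[253. 191.]]
3 rivet [[473.7 -75.1  54. ]] knob [[535.4 -58.6  79. ]] px top knob [[539. 224.]] grip [[601. 207.]] rivet [[574. 363.]] side rivet [[471. 133.]] side knob [[352.  87.]]
```

The two cameras disagree by a few mm in y. I'll bring the shut gripper to a hover near bay 1 and use its known TCP to check each camera.

>>> {"name": "carry_out", "arguments": {
  "series": [
    [[0,0,0,0,0,-6.6],[-3.44,-2.91,0,0,0,0],[-3.44,-2.91,0,0,0,0],[-3.44,-2.91,0,0,0,0],[-3.44,-2.91,0,0,0,0]]
  ],
  "jaw": 0,
  "grip_force": 20
}}

```text
t: 0.6
tcp_pos: [273.0, 387.0, 230.7]
orientation: [[-0.985, 0.173, -0.0], [0.173, 0.985, -0.001], [0.0, -0.001, -1.0]]
contact_force: [0.1, 0.4, 0.0]
width: 0.138
finger_force: 0.0
```

>>> {"name": "carry_out", "arguments": {
  "series": [
    [[-3.44,-2.91,0,0,0,0],[-3.44,-2.91,0,0,0,0],[-3.44,-2.91,0,0,0,0],[-3.44,-2.91,0,0,0,0],[-3.44,-2.91,0,0,0,0]]
  ]
}}

```text
t: 1.1
tcp_pos: [417.2, 213.7, 230.9]
orientation: [[-0.985, 0.174, -0.0], [0.174, 0.985, 0.0], [0.0, -0.0, -1.0]]
contact_force: [0.8, 0.7, -1.3]
width: 0.0
finger_force: 0.0
```

>>> {"name": "carry_out", "arguments": {
  "series": [
    [[-3.44,-2.91,0,0,0,0],[-3.44,-2.91,0,0,0,0],[-3.44,-2.91,0,0,0,0],[0,0,4,0,0,0],[0,0,4,0,0,0]]
  ]
}}

```text
t: 1.6
tcp_pos: [504.7, 110.0, 151.1]
orientation: [[-0.984, 0.177, 0.003], [0.177, 0.984, 0.001], [-0.003, 0.001, -1.0]]
contact_force: [-0.2, 0.7, -0.7]
width: 0.002
finger_force: 0.0
```

```bash
python3 - <<'E'
from h import *
o=status.get_obs();print(o["tcp_pos"].round(1),o["orientation"].round(3).tolist(),o["joints"].round(2),o["t"])
ims=[]
for n,(cx,cy) in(("top",(327,225)),("side",(340,195))):
    im=imaging.get_image(n);P=o["tcp_pos"];print(n,proj(n,P))
    c=im[cy-60:cy+60,cx-80:cx+80];cv2.imwrite(f"pics/{n}1raw.png",im)
    ims.append(cv2.resize(c,None,fx=4.5,fy=4.5,interpolation=cv2.INTER_CUBIC)[:,:])
cv2.imwrite("pics/t1.png",ims[0]);cv2.imwrite("pics/s1.png",ims[1])
E
```

```text
[504.7 110.  151.1] [[-0.984, 0.177, 0.003], [0.177, 0.984, 0.001], [-0.003, 0.001, -1.0]] [ 0.1   0.04  1.58  0.    1.52 -1.29] 1.6
top [[288.79292389 231.19635554]]
side [[337.20596601 199.42141892]]
```

View pics/s1.png

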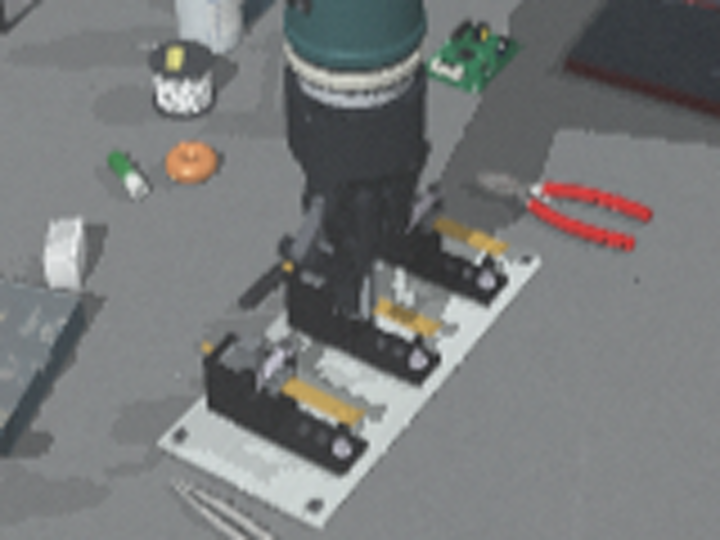

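View pics/t1.png

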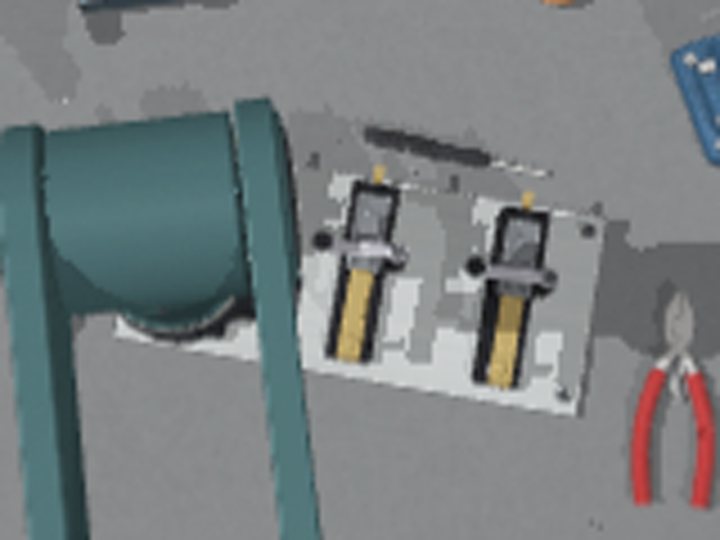

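The side view shows the tip above bay 1, at crop (350, 310) where (347, 290) was predicted, so the side camera is good to about a pixel. I'm descending to just above the rivet.

>>> {"name": "carry_out", "arguments": {
  "series": [
    [[0.26,0.18,4,0,0,0],[0,0,3,0,0,0],[0,0,1.5,0,0,0],[0,0,0.4,0,0,0],[0,0,0,0,0,0]]
  ]
}}

```text
t: 2.2
tcp_pos: [501.4, 114.1, 63.5]
orientation: [[-0.985, 0.173, 0.001], [0.173, 0.985, 0.0], [-0.001, 0.0, -1.0]]
contact_force: [0.4, 0.2, 0.1]
width: 0.004
finger_force: 0.0
```

```bash
python3 - <<'E'
from h import *
o=status.get_obs();print(o["tcp_pos"].round(1),o["contact_force"].round(2))
n="side";im=imaging.get_image(n);print(proj(n,o["tcp_pos"]))
cv2.imwrite("pics/s2raw.png",im)
cv2.imwrite("pics/s2.png",cv2.resize(im[165:265,280:400],None,fx=6,fy=6,interpolation=cv2.INTER_CUBIC))
E
```

```text
[501.4 114.1  63.5] [0.39 0.2  0.13]
[[337.6348925  223.03769731]]
```

View pics/s2.png

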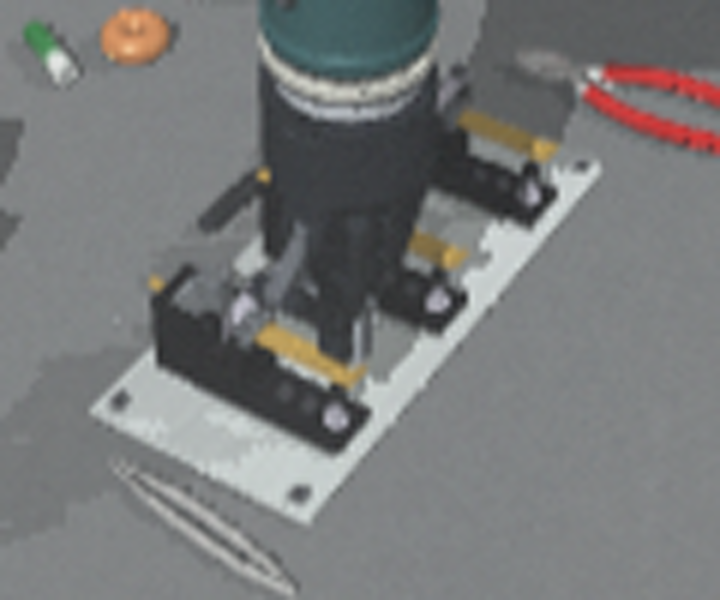

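The tip hangs over the bay 1 leaf, with the tip's bottom edge at about (348, 356) and the leaf end at (355, 375). I'll press down gradually.

>>> {"name": "carry_out", "arguments": {
  "series": [
    [[0,0,0.5,0,0,0],[0,0,0.4,0,0,0],[0,0,0.4,0,0,0],[0,0,0,0,0,0],[0,0,0,0,0,0]]
  ]
}}

```text
t: 2.75
tcp_pos: [500.8, 113.7, 49.4]
orientation: [[-0.985, 0.174, -0.0], [0.174, 0.985, 0.0], [0.0, 0.0, -1.0]]
contact_force: [-0.4, -0.4, 0.7]
width: -0.001
finger_force: 0.6
```

>>> {"name": "carry_out", "arguments": {
  "series": [
    [[0,0,0.2,0,0,0],[0,0,0.2,0,0,0],[0,0,0,0,0,0],[0,0,0,0,0,0],[0,0,0,0,0,0]]
  ]
}}

```text
t: 3.25
tcp_pos: [500.9, 113.7, 45.5]
orientation: [[-0.985, 0.174, 0.0], [0.174, 0.985, 0.0], [-0.0, 0.0, -1.0]]
contact_force: [0.1, -0.4, 2.0]
width: 0.0
finger_force: 1.1
```

```bash
python3 -c "
from cell import status
o=status.get_obs();print(o['tcp_pos'],o['contact_force'],o['moment'])"
```

```text
[500.94479518 113.70904     45.49507152] [ 0.11346123 -0.42635657  2.03492664] [ 0.00760507 -0.02648957  0.03201603]
```

>>> {"name": "carry_out", "arguments": {
  "series": [
    [[0,0,0.1,0,0,0],[0,0,0.1,0,0,0],[0,0,0,0,0,0],[0,0,0,0,0,0],[0,0,0,0,0,0]]
  ]
}}

```text
t: 3.75
tcp_pos: [501.2, 113.7, 44.0]
orientation: [[-0.985, 0.174, 0.001], [0.174, 0.985, 0.0], [-0.001, 0.0, -1.0]]
contact_force: [-1.1, -0.2, 5.3]
width: -0.0
finger_force: 2.6
```

>>> {"name": "carry_out", "arguments": {
  "series": [
    [[0,0,0.08,0,0,0],[0,0,0,0,0,0],[0,0,0,0,0,0],[0,0,0,0,0,0],[0,0,0,0,0,0]]
  ]
}}

```text
t: 4.25
tcp_pos: [501.3, 113.7, 43.6]
orientation: [[-0.985, 0.174, 0.001], [0.174, 0.985, 0.0], [-0.001, 0.0, -1.0]]
contact_force: [-1.2, -0.4, 7.3]
width: 0.001
finger_force: 3.6
```

>>> {"name": "carry_out", "arguments": {
  "series": [
    [[0,0,0,0,0,0],[0,0,0,0,0,0],[0,0,0,0,0,0],[0,0,0,0,0,0],[0,0,0,0,0,0]]
  ]
}}

```text
t: 4.75
tcp_pos: [501.3, 113.7, 43.6]
orientation: [[-0.985, 0.174, 0.001], [0.174, 0.985, 0.0], [-0.001, 0.0, -1.0]]
contact_force: [-1.5, -0.2, 8.1]
width: 0.0
finger_force: 3.6
```

```bash
python3 -c "
from cell import status
o=status.get_obs();print(o['tcp_pos'],o['contact_force'],o['moment'])"
```

```text
[501.2783973  113.69523526  43.63816245] [-1.50389654 -0.17159727  8.06361825] [-0.06136681  0.18981006  0.00958253]
```

Bay 1 takes about 2 N before its stop and reaches its stop at about z 44.5, so it looks soft. I'll check bays 2 and 3 for comparison.

>>> {"name": "carry_out", "arguments": {
  "series": [
    [[0,0,-1.6,0,0,0],[0,-4,-0.4,0,0,0],[0,-4,0,0,0,0],[0,-1.8,0.4,0,0,0],[0,0,0.4,0,0,0]]
  ]
}}

```text
t: 5.25
tcp_pos: [483.0, 15.3, 53.8]
orientation: [[-0.984, 0.177, -0.001], [0.177, 0.984, -0.0], [0.001, -0.001, -1.0]]
contact_force: [0.1, 0.5, 0.4]
width: 0.003
finger_force: 0.1
```

>>> {"name": "carry_out", "arguments": {
  "series": [
    [[0,0,0.4,0,0,0],[0,0,0.4,0,0,0],[0,0,0,0,0,0],[0,0,0,0,0,0],[0,0,0,0,0,0]]
  ]
}}

```text
t: 5.75
tcp_pos: [483.8, 17.7, 46.8]
orientation: [[-0.985, 0.173, 0.0], [0.173, 0.985, 0.0], [-0.0, 0.0, -1.0]]
contact_force: [-2.0, 0.1, 5.5]
width: -0.003
finger_force: 2.3
```

>>> {"name": "carry_out", "arguments": {
  "series": [
    [[0,0,0.12,0,0,0],[0,0,0.12,0,0,0],[0,0,0.08,0,0,0],[0,0,0,0,0,0],[0,0,0,0,0,0]]
  ]
}}

```text
t: 6.25
tcp_pos: [484.1, 17.6, 44.2]
orientation: [[-0.985, 0.174, 0.001], [0.174, 0.985, 0.001], [-0.001, 0.001, -1.0]]
contact_force: [-3.1, -1.3, 7.1]
width: -0.003
finger_force: 4.1
```

```bash
python3 -c "
from cell import status
o=status.get_obs();print(o['tcp_pos'],o['contact_force'],o['moment'])"
```

```text
[484.11470028  17.58291326  44.16304421] [-3.10064327 -1.25327598  7.1207837 ] [-0.03706535  0.42633985 -0.00801491]
```

>>> {"name": "carry_out", "arguments": {
  "series": [
    [[0,0,-1.6,0,0,0],[0,-4,-0.3,0,0,0],[0,-4,0,0,0,0],[0,-1.5,0.4,0,0,0],[0,0,0.4,0,0,0]]
  ]
}}

```text
t: 6.75
tcp_pos: [467.1, -77.7, 53.6]
orientation: [[-0.984, 0.177, 0.0], [0.177, 0.984, 0.0], [-0.0, 0.0, -1.0]]
contact_force: [0.1, 1.0, 1.3]
width: 0.002
finger_force: 0.2
```

>>> {"name": "carry_out", "arguments": {
  "series": [
    [[0,0,0.4,0,0,0],[0,0,0.4,0,0,0],[0,0,0,0,0,0],[0,0,0,0,0,0],[0,0,0,0,0,0]]
  ]
}}

```text
t: 7.25
tcp_pos: [467.5, -75.7, 46.8]
orientation: [[-0.985, 0.172, 0.0], [0.172, 0.985, -0.0], [-0.0, -0.0, -1.0]]
contact_force: [-1.8, -1.3, 4.7]
width: -0.001
finger_force: 2.6
```

>>> {"name": "carry_out", "arguments": {
  "series": [
    [[0,0,0.12,0,0,0],[0,0,0.12,0,0,0],[0,0,0.08,0,0,0],[0,0,0,0,0,0],[0,0,0,0,0,0]]
  ]
}}

```text
t: 7.75
tcp_pos: [467.7, -75.8, 44.3]
orientation: [[-0.985, 0.172, 0.001], [0.172, 0.985, -0.001], [-0.001, -0.001, -1.0]]
contact_force: [-2.8, -0.5, 6.6]
width: -0.002
finger_force: 4.3
```

>>> {"name": "carry_out", "arguments": {
  "series": [
    [[0,0,-2,0,0,0],[0,0,-4,0,0,8],[0,0,-3,0,0,8],[0,0,0,0,0,8],[0,0,0,0,0,8]]
  ],
  "jaw": 3.5
}}

```text
t: 8.25
tcp_pos: [468.3, -75.2, 134.3]
orientation: [[-0.74, 0.672, 0.003], [0.672, 0.74, 0.0], [-0.002, 0.002, -1.0]]
contact_force: [0.3, 0.0, -0.0]
width: 0.412
finger_force: 0.0
```

>>> {"name": "carry_out", "arguments": {
  "series": [
    [[0,0,0,0,0,8],[0,0,0,0,0,8],[0,0,0,0,0,8],[0,0,0,0,0,8],[0,0,0,0,0,8]]
  ]
}}

```text
t: 8.75
tcp_pos: [467.2, -75.0, 132.4]
orientation: [[-0.135, 0.991, -0.001], [0.991, 0.135, 0.001], [0.001, -0.0, -1.0]]
contact_force: [-0.1, 0.6, -0.1]
width: 0.41
finger_force: 0.0
```

>>> {"name": "carry_out", "arguments": {
  "series": [
    [[0,0,0,0,0,8],[0,0,0,0,0,8],[0,0,0,0,0,2],[0,0,0,0,0,0],[0,0,0,0,0,0]]
  ]
}}

```text
t: 9.25
tcp_pos: [467.2, -75.5, 132.7]
orientation: [[0.172, 0.985, -0.0], [0.985, -0.172, 0.001], [0.001, -0.001, -1.0]]
contact_force: [-0.4, 0.3, 0.1]
width: 0.408
finger_force: 0.0
```

>>> {"name": "carry_out", "arguments": {
  "series": [
    [[4.36,1.28,0,0,0,0],[4.36,1.28,0,0,0,0],[4.36,1.28,0,0,0,0],[4.36,1.28,0,0,0,0],[4.36,1.28,0,0,0,0]]
  ]
}}

```text
t: 9.75
tcp_pos: [568.6, 129.4, 132.9]
orientation: [[0.172, 0.985, 0.0], [0.985, -0.172, 0.0], [0.0, 0.0, -1.0]]
contact_force: [0.5, 0.2, 1.1]
width: 0.406
finger_force: 0.0
```

>>> {"name": "carry_out", "arguments": {
  "series": [
    [[0,0,2.5,0,0,0],[0,0,1,0,0,0],[0,0,0,0,0,0],[0,0,0,0,0,0],[0,0,0,0,0,0]]
  ]
}}

```text
t: 10.25
tcp_pos: [568.7, 126.5, 99.4]
orientation: [[0.175, 0.985, 0.002], [0.985, -0.175, 0.0], [0.001, 0.002, -1.0]]
contact_force: [0.3, -0.5, 0.5]
width: 0.408
finger_force: 0.0
```

```bash
python3 - <<'E'
from h import *
o=status.get_obs();print(o["tcp_pos"].round(1),o["contact_force"].round(2))
n="side";im=imaging.get_image(n);print(((proj(n,o["tcp_pos"])-(285,170))*8).round())
cv2.imwrite("pics/s3raw.png",im)
cv2.imwrite("pics/s3.png",cv2.resize(im[170:240,285:375],None,fx=8,fy=8,interpolation=cv2.INTER_CUBIC))
E
```

```text
[568.7 126.5  99.4] [ 0.33 -0.52  0.52]
[[231. 324.]]
```

View pics/s3.png

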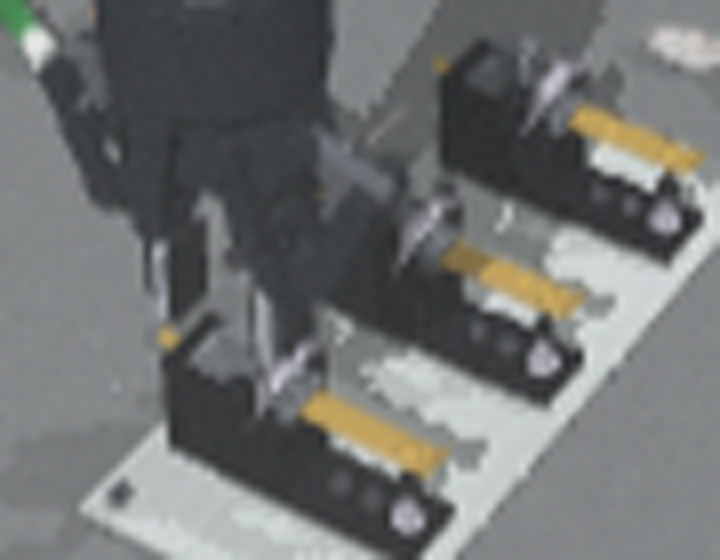

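The finger tips at (175, 310) and (290, 345) have their centre at (232, 328), where (231, 324) was predicted, so the side camera is good. They straddle the spot where the bay 1 knob should be. I'll shift slightly towards +y and lower around the knob.

>>> {"name": "carry_out", "arguments": {
  "series": [
    [[0.4,0,0,0,0,0],[0,0,1.2,0,0,0],[0,0,0.8,0,0,0],[0,0,0,0,0,0],[0,0,0,0,0,0]]
  ]
}}

```text
t: 10.8
tcp_pos: [568.3, 131.0, 77.2]
orientation: [[0.174, 0.985, -0.002], [0.985, -0.174, -0.0], [-0.0, -0.002, -1.0]]
contact_force: [0.3, 0.4, -0.1]
width: 0.412
finger_force: 0.0
```

>>> {"name": "carry_out", "arguments": {
  "series": [
    [[0,0,0.5,0,0,0],[0,0,0.5,0,0,0],[0,0,0.4,0,0,0],[0,0,0,0,0,0],[0,0,0,0,0,0]]
  ]
}}

```text
t: 11.3
tcp_pos: [568.8, 131.1, 63.9]
orientation: [[0.174, 0.985, -0.0], [0.985, -0.174, 0.0], [-0.0, -0.0, -1.0]]
contact_force: [-0.5, 0.4, -0.3]
width: 0.41
finger_force: 0.0
```

>>> {"name": "carry_out", "arguments": {
  "series": [
    [[0,0,0,0,0,0],[0,0,0,0,0,0],[0,0,0,0,0,0],[0,0,0,0,0,0],[0,0,0,0,0,0]]
  ],
  "jaw": 1.8
}}

```text
t: 11.8
tcp_pos: [568.7, 131.3, 64.3]
orientation: [[0.174, 0.985, -0.0], [0.985, -0.174, 0.0], [0.0, -0.0, -1.0]]
contact_force: [-1.3, 0.2, 1.5]
width: 0.21
finger_force: 0.9
```

>>> {"name": "carry_out", "arguments": {
  "series": [
    [[-0.046,-0.654,0,0,0,-8],[-0.046,-0.654,0,0,0,-8],[-0.046,-0.654,0,0,0,-8],[0,0,0,0,0,0],[0,0,0,0,0,0]]
  ]
}}

```text
t: 12.3
tcp_pos: [549.5, 130.3, 64.2]
orientation: [[-0.239, 0.971, 0.0], [0.971, 0.239, -0.0], [-0.0, 0.0, -1.0]]
contact_force: [0.4, -0.1, -0.3]
width: 0.207
finger_force: 0.0
```

>>> {"name": "carry_out", "arguments": {
  "series": [
    [[-0.046,-0.654,0,0,0,-8],[-0.046,-0.654,0,0,0,-8],[-0.046,-0.654,0,0,0,-8],[-0.046,-0.654,0,0,0,-8],[0,0,0,0,0,0]]
  ]
}}

```text
t: 12.8
tcp_pos: [526.9, 117.5, 64.2]
orientation: [[-0.718, 0.696, 0.0], [0.696, 0.718, 0.0], [0.0, 0.0, -1.0]]
contact_force: [-0.5, -0.1, 1.4]
width: 0.208
finger_force: 0.1
```

>>> {"name": "carry_out", "arguments": {
  "series": [
    [[-0.046,-0.654,0,0,0,-8],[-0.046,-0.654,0,0,0,-8],[-0.046,-0.654,0,0,0,-8],[0,0,0,0,0,0],[0,0,0,0,0,0]]
  ]
}}

```text
t: 13.3
tcp_pos: [516.9, 100.7, 64.1]
orientation: [[-0.938, 0.347, 0.0], [0.347, 0.938, -0.001], [-0.001, -0.001, -1.0]]
contact_force: [0.2, 0.6, -0.4]
width: 0.207
finger_force: 0.0
```

```bash
python3 - <<'E'
from h import *
o=status.get_obs();print(o["tcp_pos"].round(1),o["contact_force"].round(2))
t=imaging.get_image("top");n="side";im=imaging.get_image(n);print(((proj(n,o["tcp_pos"])-(285,170))*8).round())
a=cv2.resize(im[170:245,295:375],None,fx=5,fy=5,interpolation=cv2.INTER_CUBIC)
b=cv2.resize(t[185:260,262:340],None,fx=5,fy=5,interpolation=cv2.INTER_CUBIC)
cv2.imwrite("pics/m4.png",np.hstack([a,b]))
E
```

```text
[516.9 100.7  64.1] [ 0.2   0.57 -0.43]
[[396. 386.]]
```

View pics/m4.png

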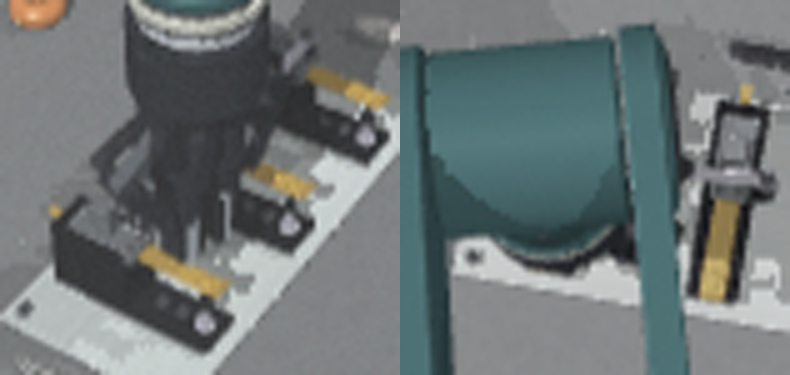

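The light latch arm no longer lies across bay 1's grip in the side view, so the latch has swung with the tool. I'll creep to its stop.

>>> {"name": "carry_out", "arguments": {
  "series": [
    [[-0.046,-0.654,0,0,0,-8],[0,-0.2,0,0,0,-2],[0,0,0,0,0,0],[0,0,0,0,0,0],[0,0,0,0,0,0]]
  ]
}}

```text
t: 13.9
tcp_pos: [514.5, 92.8, 64.1]
orientation: [[-0.985, 0.175, 0.0], [0.175, 0.985, 0.0], [-0.0, 0.0, -1.0]]
contact_force: [0.4, 1.2, -0.4]
width: 0.209
finger_force: 0.6
```

>>> {"name": "carry_out", "arguments": {
  "series": [
    [[0,-0.2,0,0,0,0],[0,0,0,0,0,0],[0,0,0,0,0,0],[0,0,0,0,0,0],[0,0,0,0,0,0]]
  ]
}}

```text
t: 14.4
tcp_pos: [513.8, 90.8, 64.1]
orientation: [[-0.985, 0.174, -0.0], [0.174, 0.985, 0.0], [0.0, 0.0, -1.0]]
contact_force: [-1.9, 2.1, 0.3]
width: 0.211
finger_force: 1.1
```

>>> {"name": "carry_out", "arguments": {
  "series": [
    [[0,-0.2,0,0,0,0],[0,0,0,0,0,0],[0,0,0,0,0,0],[0,0,0,0,0,0],[0,0,0,0,0,0]]
  ]
}}

```text
t: 14.9
tcp_pos: [513.7, 88.5, 64.1]
orientation: [[-0.985, 0.174, 0.0], [0.174, 0.985, -0.0], [-0.0, -0.0, -1.0]]
contact_force: [-0.9, 1.3, 0.2]
width: 0.209
finger_force: 0.6
```

>>> {"name": "carry_out", "arguments": {
  "series": [
    [[0,-0.15,0,0,0,0],[0,0,0,0,0,0],[0,0,0,0,0,0],[0,0,0,0,0,0],[0,0,0,0,0,0]]
  ]
}}

```text
t: 15.4
tcp_pos: [513.4, 87.5, 64.1]
orientation: [[-0.985, 0.174, 0.0], [0.174, 0.985, 0.0], [-0.0, 0.0, -1.0]]
contact_force: [-0.7, 3.8, -1.0]
width: 0.212
finger_force: 1.5
```

>>> {"name": "carry_out", "arguments": {
  "series": [
    [[0,-0.15,0,0,0,0],[0,0,0,0,0,0],[0,0,0,0,0,0],[0,0,0,0,0,0],[0,0,0,0,0,0]]
  ]
}}

```text
t: 15.9
tcp_pos: [513.4, 87.2, 64.1]
orientation: [[-0.985, 0.173, 0.001], [0.173, 0.985, 0.003], [-0.0, 0.003, -1.0]]
contact_force: [0.8, 7.7, -1.6]
width: 0.211
finger_force: 3.4
```

>>> {"name": "carry_out", "arguments": {
  "series": [
    [[0,-0.15,0,0,0,0],[0,0,0,0,0,0],[0,0,0,0,0,0],[0,0,0,0,0,0],[0,0,0,0,0,0]]
  ]
}}

```text
t: 16.4
tcp_pos: [513.3, 87.1, 64.1]
orientation: [[-0.985, 0.173, 0.001], [0.173, 0.985, 0.006], [-0.0, 0.006, -1.0]]
contact_force: [1.2, 10.1, -2.2]
width: 0.213
finger_force: 5.1
```

The latch is on its stop, with 10 N of reaction at y 87. I'll back off, rise, and go to the grip.

>>> {"name": "carry_out", "arguments": {
  "series": [
    [[0,0.5,0,0,0,0],[0,0,-2,0,0,0],[0,0,-2.5,0,0,0],[0,0,0,0,0,0],[0,0,0,0,0,0]]
  ]
}}

```text
t: 16.9
tcp_pos: [514.4, 88.5, 109.7]
orientation: [[-0.985, 0.174, 0.002], [0.174, 0.985, -0.001], [-0.002, -0.001, -1.0]]
contact_force: [0.6, 0.8, 0.5]
width: 0.211
finger_force: 0.0
```

>>> {"name": "carry_out", "arguments": {
  "series": [
    [[-3,1.0,0,0,0,0],[-3,0.95,0,0,0,0],[0,0,0,0,0,0],[0,0,0,0,0,0],[0,0,0,0,0,0]]
  ],
  "jaw": 4.5
}}

```text
t: 17.4
tcp_pos: [574.9, 97.7, 108.0]
orientation: [[-0.985, 0.174, -0.003], [0.174, 0.985, -0.001], [0.003, -0.001, -1.0]]
contact_force: [0.3, -0.8, -0.2]
width: 0.526
finger_force: 0.0
```

>>> {"name": "carry_out", "arguments": {
  "series": [
    [[-0.15,0.36,0,0,0,0],[0,0,1.8,0,0,0],[0,0,1.2,0,0,0],[0,0,0.6,0,0,0],[0,0,0.6,0,0,0]]
  ]
}}

```text
t: 17.9
tcp_pos: [577.8, 101.3, 66.5]
orientation: [[-0.985, 0.174, -0.001], [0.174, 0.985, -0.0], [0.001, -0.0, -1.0]]
contact_force: [0.3, -1.1, 0.9]
width: 0.528
finger_force: 0.0
```

>>> {"name": "carry_out", "arguments": {
  "series": [
    [[0,0,0,0,0,0],[0,0,0,0,0,0],[0,0,0,0,0,0],[0,0,0,0,0,0],[0,0,0,0,0,0]]
  ],
  "jaw": 1.6
}}

```text
t: 18.4
tcp_pos: [578.6, 101.3, 67.6]
orientation: [[-0.985, 0.174, 0.001], [0.174, 0.985, 0.0], [-0.001, 0.0, -1.0]]
contact_force: [-0.4, 0.6, 1.0]
width: 0.187
finger_force: 0.0
```

>>> {"name": "carry_out", "arguments": {
  "series": [
    [[0,0,0.2,0,0,0],[0,0,0,0,0,0],[0,0,0,0,0,0],[0,0,0,0,0,0],[0,0,0,0,0,0]]
  ],
  "jaw": 0.8,
  "grip_force": 30
}}

```text
t: 18.9
tcp_pos: [578.8, 100.7, 67.2]
orientation: [[-0.985, 0.174, 0.002], [0.174, 0.985, -0.001], [-0.002, -0.001, -1.0]]
contact_force: [-2.9, -1.8, 6.7]
width: 0.128
finger_force: 31.7
```

>>> {"name": "carry_out", "arguments": {
  "series": [
    [[0.3,0,0,0,0,0],[0.4,0,0,0,0,0],[0.4,0,0,0,0,0],[0.4,0,0,0,0,0],[0.3,0,0,0,0,0]]
  ]
}}

```text
t: 19.4
tcp_pos: [562.5, 103.7, 67.4]
orientation: [[-0.985, 0.174, 0.006], [0.174, 0.985, -0.001], [-0.006, -0.0, -1.0]]
contact_force: [2.3, -2.7, 5.7]
width: 0.124
finger_force: 31.6
```

>>> {"name": "carry_out", "arguments": {
  "series": [
    [[0.2,0,0,0,0,0],[0.1,0,0,0,0,0],[0,0,0,0,0,0],[0,0,0,0,0,0],[0,0,0,0,0,0]]
  ]
}}

```text
t: 19.9
tcp_pos: [559.4, 104.2, 67.3]
orientation: [[-0.985, 0.174, 0.005], [0.174, 0.985, -0.001], [-0.005, -0.0, -1.0]]
contact_force: [0.9, -3.4, 6.7]
width: 0.129
finger_force: 31.6
```

Travelled about 19.7 mm; on to the end stop.

>>> {"name": "carry_out", "arguments": {
  "series": [
    [[0.15,0,0,0,0,0],[0.1,0,0,0,0,0],[0,0,0,0,0,0],[0,0,0,0,0,0],[0,0,0,0,0,0]]
  ]
}}

```text
t: 20.4
tcp_pos: [557.1, 104.7, 67.4]
orientation: [[-0.985, 0.174, 0.005], [0.174, 0.985, -0.001], [-0.006, -0.0, -1.0]]
contact_force: [1.1, -2.9, 6.5]
width: 0.128
finger_force: 31.6
```

>>> {"name": "carry_out", "arguments": {
  "series": [
    [[0.1,0,0,0,0,0],[0.1,0,0,0,0,0],[0,0,0,0,0,0],[0,0,0,0,0,0],[0,0,0,0,0,0]]
  ]
}}

```text
t: 20.9
tcp_pos: [556.6, 104.7, 67.5]
orientation: [[-0.985, 0.174, 0.009], [0.174, 0.985, -0.001], [-0.009, 0.0, -1.0]]
contact_force: [5.1, -3.5, 4.2]
width: 0.126
finger_force: 31.3
```

>>> {"name": "carry_out", "arguments": {
  "series": [
    [[0.1,0,0,0,0,0],[0.1,0,0,0,0,0],[0,0,0,0,0,0],[0,0,0,0,0,0],[0,0,0,0,0,0]]
  ]
}}

```text
t: 21.4
tcp_pos: [556.3, 104.8, 67.6]
orientation: [[-0.985, 0.174, 0.013], [0.174, 0.985, -0.002], [-0.013, 0.0, -1.0]]
contact_force: [9.5, -4.5, 1.8]
width: 0.129
finger_force: 31.1
```

>>> {"name": "carry_out", "arguments": {
  "series": [
    [[0,0,0,0,0,0],[0,0,0,0,0,0],[0,0,0,0,0,0],[0,0,0,0,0,0],[0,0,0,0,0,0]]
  ],
  "jaw": 2.6
}}

```text
t: 21.9
tcp_pos: [550.7, 106.3, 64.7]
orientation: [[-0.985, 0.173, -0.001], [0.173, 0.985, 0.0], [0.001, -0.0, -1.0]]
contact_force: [-0.2, -0.3, 0.5]
width: 0.307
finger_force: 0.0
```

>>> {"name": "carry_out", "arguments": {
  "series": [
    [[0,0,-1,0,0,0],[0,0,-3,0,0,0],[0,0,-4,0,0,0],[0,0,-4,0,0,0],[0,0,-2,0,0,0]]
  ]
}}

```text
t: 22.4
tcp_pos: [552.7, 106.3, 210.8]
orientation: [[-0.985, 0.174, 0.008], [0.174, 0.985, 0.001], [-0.008, 0.002, -1.0]]
contact_force: [0.5, -1.0, 0.8]
width: 0.305
finger_force: 0.0
```

>>> {"name": "carry_out", "arguments": {
  "series": [
    [[4,4,0,0,0,0],[4,4,0,0,0,0],[4,4,0,0,0,0],[0,4,0,0,0,0],[0,4,0,0,0,0]]
  ]
}}

```text
t: 22.9
tcp_pos: [478.1, 309.4, 206.6]
orientation: [[-0.985, 0.173, 0.002], [0.173, 0.985, 0.001], [-0.002, 0.001, -1.0]]
contact_force: [0.5, 0.4, -0.1]
width: 0.307
finger_force: 0.0
```

>>> {"name": "carry_out", "arguments": {
  "series": [
    [[0,4,0,0,0,0],[0,4,0,0,0,0],[0,4,0,0,0,0],[0,0,0,0,0,0],[0,0,0,0,0,0]]
  ]
}}

```text
t: 23.4
tcp_pos: [499.6, 426.4, 204.9]
orientation: [[-0.985, 0.172, -0.001], [0.172, 0.985, -0.001], [0.0, -0.001, -1.0]]
contact_force: [1.0, 0.0, 0.1]
width: 0.304
finger_force: 0.0
```

```bash
python3 - <<'E'
from h import *
t=imaging.get_image("top");im=imaging.get_image("side")
a=cv2.resize(im[165:255,290:390],None,fx=4,fy=4,interpolation=cv2.INTER_CUBIC)
b=cv2.resize(t[185:265,262:392],None,fx=6,fy=6,interpolation=cv2.INTER_CUBIC)[:,:780]
c=np.zeros((600,800,3),np.uint8);b=cv2.resize(b,(520,320));a=cv2.resize(a,(300,270))
c[:320,:520]=b;c[320:590,:300]=a
cv2.imwrite("pics/end.png",c)
E
```

```text
(no output)
```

View pics/end.png

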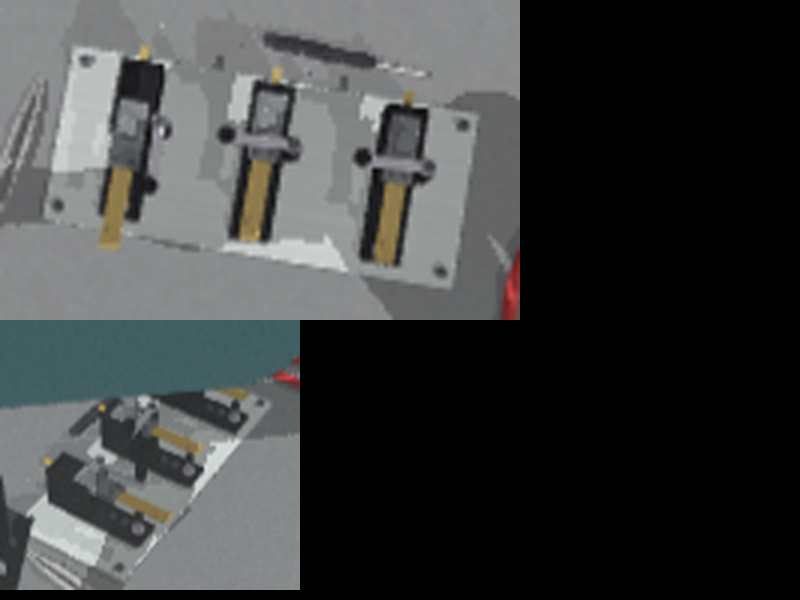

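The top view shows bay 1's carrier drawn out, with the finger past the plate edge at (112, 245). Its latch points forward, with the knob at (149, 185). Bays 2 and 3 are latched and in.

```bash
python3 -c "
from cell import job
print(job.close_job())"
```

```text
the job is handed in; nothing more can be done
None
```

The soft finger is in bay 1 (the +y end): its latch is swung fully forward and its carrier is drawn out to the stop, bays 2 and 3 are still in and latched, and the job is handed in.

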